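Tap the rosewood bridge blank home in the inlay jig

ROBOT

A 7-joint arm with a two-finger parallel gripper is mounted at the origin on the work surface. World frame = base frame: x ahead of the robot, y to its left, z up, the work surface at z = 0. Lengths are in m, angles in rad, forces in N, time in s.
With the tool pointing down it reaches from about 0.4 to 0.85 m from the base axis. Payload 4.5 kg.
Tool frame: the origin (TCP) lies at the very end of the fingers, on their centre line; the grasp point (between the pads) lies 19 mm behind it; y points along the fingers, z is the direction in which the jaws open and shut, and the axes are right-handed (so a half turn about y gives the same grasp; the last joint's range is limited). The gripper opens to 85 mm and grips with 20 to 120 N. Pads are 22 mm wide; open, the fingers measure 114 mm over their backs; the gripper's body (76 mm by 85 mm) begins 54 mm behind the grasp point. The pads swing forward as they close: fully open they stand 13 mm farther back than shut.
Start: joints at [1.221, 0.689, -0.195, 1.565, 0.157, 0.902, -0.215], TCP at [0.234, -0.58, 0.231] pointing down, gripper open.
Joint ranges: [-3.01, 3.01], [-0.46, 2.08], [-1.47, 1.51], [0.13, 2.56], [-1, 4.14], [0.04, 2.09], [-2.66, 2.66]. Speed limits (rad/s): [2.57, 2.57, 3.14, 3.14, 3.14, 3.14, 3.14].

INTERFACE

Orientations are given as a unit quaternion [x, y, z, w].
In Python, from cell import r, move_gripper, planner, eyes, close_job gives the robot as it stands. The module is installed in compiled form; this text tells all that it offers. Calls block until the motion is done:
- r.goto(position, orientation): joint-space move of the TCP to a pose.
- r.line_to(position, v=0.15, rotation=None): straight line of the TCP; rotation=None keeps the orientation; v is the mean speed in m/s.
- r.movej(angles): joint-space move.
- move_gripper(opening, newtons=None): finger opening in m; newtons is the grip in N (None keeps the last); returns when the fingers have stopped.
- r.sleep(seconds).
- planner.solve_ik(position, orientation): joint angles nearest the present ones, or None.
- eyes.grab_frame(name): name is "scene" or "top" or "wrist"; returns a dict with "image" (400x640x3 uint8, red, green, blue), "z_map" (400x640 float32, m along the optical axis (not along the pixel's ray), 0 where there is no reading), "fx", "fy", "cx", "cy" (pixels), "k1" (the pictures are not rectified: a ray, as slopes to the right and down, at radius r is drawn at 1 + k1 r^2 times it, then the intrinsics apply), "cam_to_world" (4x4, takes a point from camera to world coordinates). Camera axes: x right, y down, z forward; pixel columns grow to the right and rows downward; lengths in m; the calibration is good to about 2 mm. A picture is of the moment at which its call begins.
A pose or a line that the arm cannot do raises r.IKError and nothing moves.
- close_job(): hands the job in, once; it reports no verdict.
Readings, each from a call of its own:
- r.get_time_s(): time.
- r.get_joints(): joint angles.
- r.get_qvel(): joint speeds.
- r.get_joint_efforts(): joint torques, N m.
- r.get_eef_pos(): TCP position.
- r.get_tool_rot(): TCP orientation.
- r.get_ft_force(): force on the tool from outside, world axes, zero at the start.
- r.get_torque(): the same for the moment, N m.
- r.get_grip_width(): finger opening in m.
Only numpy, scipy, OpenCV 4.12 (cv2) and the standard library are available. Lean on these libraries where they do the work, as an engineer would, in place of code of your own. Each camera call takes 0.05 s, during which the arm holds its last target.

TASK

Pick up the brass-footed tapping block by its red handle and, with its foot, nudge the dark rosewood blank (the one with the pearl flowers) along its lane in a few short, light taps, drawing the block back clear after each, until the blank is fully home against the stop hidden under the metal cover; its tail end is then level with the brass line across the jig. Keep the fingers off the rosewood blank and leave the pale blank where it lies. Then stand the tapping block upright on the bench again, clear of the jig.

Things in the scene. Friction and masses are not known exactly. Their poses are not given: they have to be found in the camera images.
- jig: Fixed green jig, 290 (x) x 170 (y) mm; origin: centre of its underside, on the bench. Two lanes along x at y = +-40 mm, 46 wide, floor 12 mm above bench, rail tops 20. Metal cover over x = 90 to 145 mm, 44 high, hides the rigid stop (face at x = 125). A blank slides to +x; at home its centre is at x = 70, its tail end at x = 15, level with the brass line on the rails. +x points roughly left.
- rose_mid (a point): Centre (10 mm above the lane floor) of the blank to move: dark rosewood, white pearl flowers on top, 110 x 42 x 20 mm, about 0.1 kg. Loose in one of the two lanes (either one), long x axis along the jig's +x, 60 to 90 mm short of home. It slides easily and stops as soon as it is no longer pushed.
- pale_mid (a point): Centre (half-way up) of the other blank, in the other lane: pale wood with one thin dark line along its top, 110 x 42 x 20 mm, long x axis along the jig's +x. It stays where it is.
- tapper_mid (a point): Centre (38 mm above its underside) of the tapping block, an upright square post 32 x 32 mm, 0.26 kg, z up: brass foot (lower 24 mm), red handle up to 58 mm, then a round 16 mm knob to 76 mm; the point's x and y are square to its sides. It stands on the bench left or right of the jig. The like block on the other side, black rubber foot and pale handle, is not used.
Mind the look-alikes: they are no part of the job. Of the things shaped like the part that bears tapper_mid, the red one is meant.

How it is judged:
By the outcome, as a careful person would: the job done as asked, in the order asked, and still so for the second after the job is handed in, with the robot touching nothing.
It also fails if it takes over 54 s, if anything falls off the work surface, if the arm or the gripper's body presses on something with over 40 N, if the wrist force passes 120 N, or if a joint passes its speed limit or range.

## Working session

There is one attempt and no reset: what is moved stays moved. The work goes in short steps, each a Python script; the robot and the scene stay as the last script left them, time stands still between calls to the robot, and variables do not carry over. Pictures are saved under pics/ and viewed, and the job is handed in when it is done.

```bash
mkdir -p pics; python3 - <<'E'
from cell import r, eyes
import cv2
for n in ("scene","top","wrist"):
    f=eyes.grab_frame(n); cv2.imwrite(f"pics/{n}0.png",f["image"][:,:,::-1])
    print(n,f["fx"],f["fy"],f["cx"],f["cy"],f["k1"],f["cam_to_world"])
print(r.get_time_s(),r.get_tool_rot(),r.get_grip_width(),r.get_ft_force())
E
```

```text
scene 447.2498854144666 447.2498854144666 327.0982675593075 201.71235669820229 -0.004412537708440772 [[-0.79132691  0.44128625 -0.42316446  0.99192831]
 [ 0.61125189  0.55614175 -0.56309634  0.60829065]
 [-0.01314725 -0.70425336 -0.70982699  0.84794416]
 [ 0.          0.          0.          1.        ]]
top 491.25257447971455 491.25257447971455 318.2319678651086 203.80505961230622 -0.07072358502778879 [[ 0.00701948 -0.9931683   0.11647943  0.36365611]
 [-0.99957499 -0.01026477 -0.02728506 -0.01001647]
 [ 0.02829429 -0.1162384  -0.99281824  1.26421789]
 [ 0.          0.          0.          1.        ]]
wrist 330.8435267096477 330.8435267096477 319.24782873431667 197.24544721695867 -0.048707517277698696 [[ 0.37415211 -0.88642672 -0.27250295  0.30277794]
 [-0.92736492 -0.3583055  -0.10775653 -0.55121656]
 [-0.00212104  0.29302701 -0.95610181  0.37355231]
 [ 0.          0.          0.          1.        ]]
0.15 [-0.13501014  0.69461876 -0.69362847  0.13474639] 0.08537888450760456 [-0.37804693  0.74433319  0.4019394 ]
```

View pics/scene0.png

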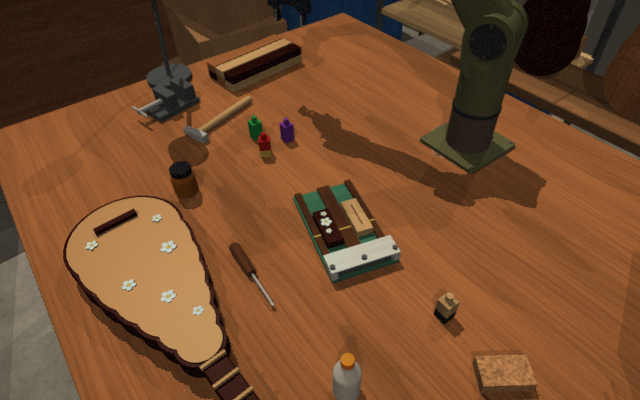

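View pics/top0.png

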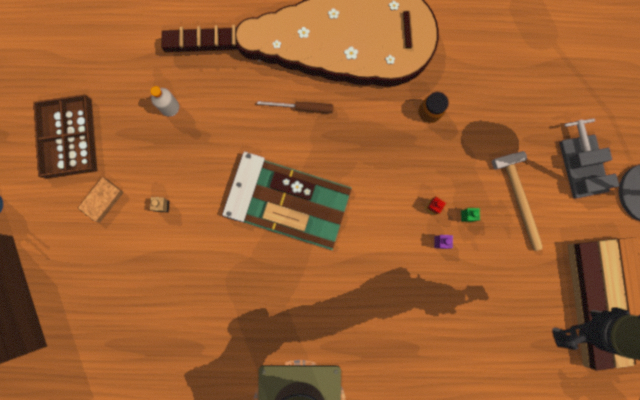

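View pics/wrist0.png

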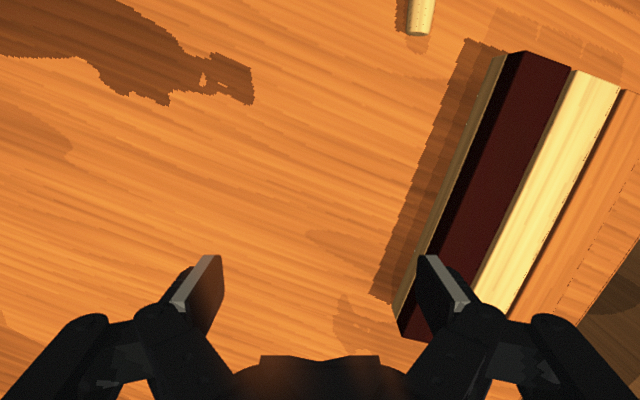

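The scene view shows three capped posts: green (255,127), red (264,143) and purple (287,130). It also shows a pale-handled post with a dark foot at (447,307). In the top view the posts are red (437,205), green (471,214), purple (444,241) and pale (157,204). The jig is around (287,200) with its cover on the left. The rosewood blank is in the upper lane at (295,186) and the pale blank is at (286,216). Red fits the description; I'll confirm it in a crop.

```bash
python3 - <<'E'
import cv2,numpy as np
s=cv2.imread("pics/scene0.png");t=cv2.imread("pics/top0.png")
a=cv2.resize(s[105:165,235:305],(560,480),interpolation=cv2.INTER_CUBIC)
cv2.imwrite("pics/c1.png",a)
cv2.imwrite("pics/c2.png",cv2.resize(t[140:260,210:370],(800,600),interpolation=cv2.INTER_CUBIC))
cv2.imwrite("pics/c3.png",cv2.resize(t[180:260,410:500],(720,600)[:2],interpolation=cv2.INTER_CUBIC))
E
```

```text
(no output)
```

View pics/c1.png

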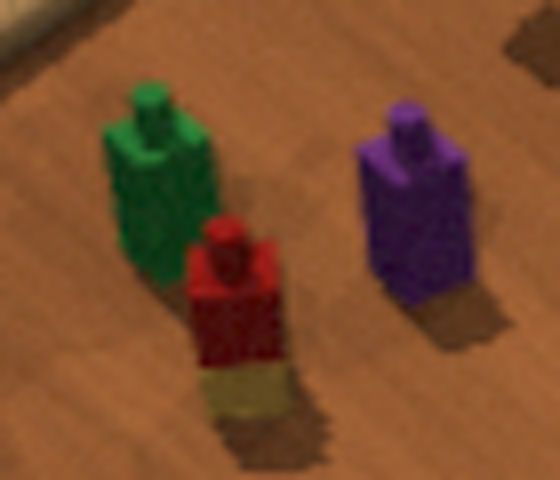

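View pics/c2.png

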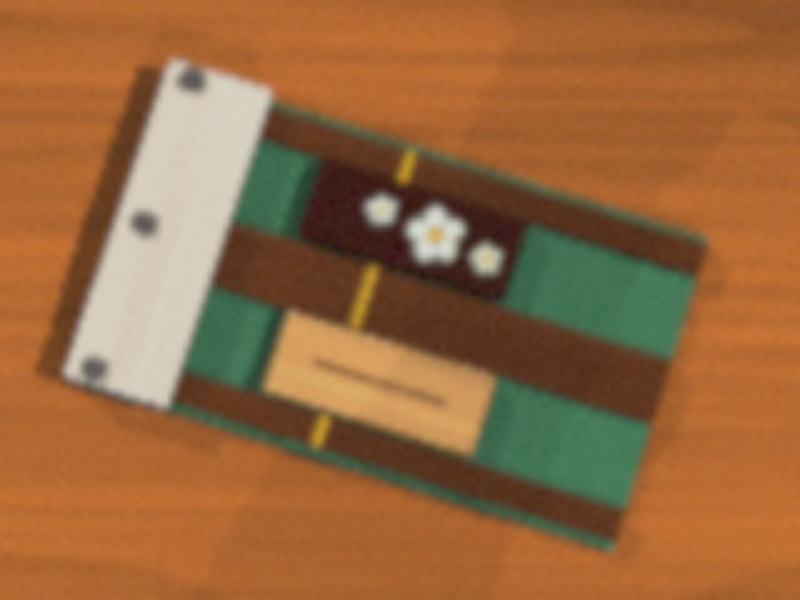

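View pics/c3.png

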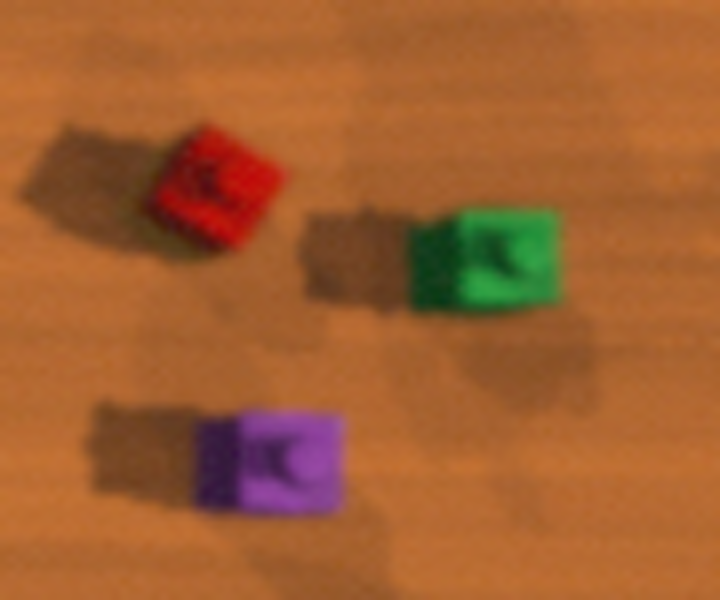

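Confirmed: red handle over a brass foot is the tapper. The green and purple posts have no brass foot and the pale one has a dark foot. The rosewood blank lies in the upper lane of the image.

```bash
cat > h.py <<'E'
import numpy as np, cv2
from scipy.spatial.transform import Rotation as R
def rays(f,uv):
    K=np.array([[f["fx"],0,f["cx"]],[0,f["fy"],f["cy"]],[0,0,1.]])
    uv=np.asarray(uv,float).reshape(-1,1,2)
    n=cv2.undistortPoints(uv,K,np.array([f["k1"],0,0,0,0.])).reshape(-1,2)
    return np.c_[n,np.ones(len(n))]
def plane(f,uv,z):
    T=f["cam_to_world"]; d=rays(f,uv)@T[:3,:3].T; o=T[:3,3]
    s=(z-o[2])/d[:,2]
    return o+d*s[:,None]
def depthpts(f,mask):
    v,u=np.nonzero(mask&(f["z_map"]>0)); d=rays(f,np.c_[u,v])*f["z_map"][v,u][:,None]
    T=f["cam_to_world"]; return d@T[:3,:3].T+T[:3,3], np.c_[u,v]
def hsv(f): return cv2.cvtColor(f["image"],cv2.COLOR_RGB2HSV).astype(int)
def biggest(m):
    n,l,s,c=cv2.connectedComponentsWithStats(m.astype(np.uint8),connectivity=8)
    return l==1+np.argmax(s[1:,4])
def rect(f,mask,z):
    """min-area rect of mask contour cast onto plane z: centre, sides, angle of long side"""
    c=max(cv2.findContours(mask.astype(np.uint8),cv2.RETR_EXTERNAL,cv2.CHAIN_APPROX_NONE)[0],key=cv2.contourArea)
    P=plane(f,c.reshape(-1,2),z)[:,:2]
    b=cv2.boxPoints(cv2.minAreaRect((P*1000).astype(np.float32)))/1000
    e=[b[1]-b[0],b[2]-b[1]]; L=[np.linalg.norm(x) for x in e]; k=int(L[1]>L[0])
    return b.mean(0),L[k],L[1-k],np.arctan2(e[k][1],e[k][0])
E
python3 - <<'E'
from cell import r, eyes
from h import *
f=eyes.grab_frame("top"); H=hsv(f); im=f["image"].astype(int)
Y,X=np.mgrid[:400,:640]
# red
m=((H[...,0]<6)|(H[...,0]>174))&(H[...,1]>190)&(H[...,2]>40)&(abs(X-437)<25)&(abs(Y-205)<25)
P,uv=depthpts(f,m); print("red n",m.sum(),"z",np.percentile(P[:,2],[5,25,50,75,95]))
q=P[(P[:,2]>.05)&(P[:,2]<.066)]; 
mm=np.zeros((400,640),bool); k=(P[:,2]>.05); mm[uv[k][:,1],uv[k][:,0]]=1
c,a,b,t=rect(f,biggest(mm),.058); print("red top",c,a,b,np.degrees(t),q[:,:2].mean(0))
# cover
m=biggest((H[...,1]<70)&(H[...,2]>110)&(abs(X-240)<40)&(abs(Y-190)<60))
m=cv2.morphologyEx(m.astype(np.uint8),cv2.MORPH_CLOSE,np.ones((5,5)))
c,a,b,t=rect(f,m,.044); print("cover",c,a,b,np.degrees(t))
P,uv=depthpts(f,m>0);print("cov z",np.median(P[:,2]))
# brass marks
m=(abs(H[...,0]-23)<6)&(H[...,1]>170)&(H[...,2]>150)&(abs(X-282)<20)&(abs(Y-200)<40)
n,l,s,cc=cv2.connectedComponentsWithStats(m.astype(np.uint8))
for i in range(1,n): print("brass",s[i],cc[i],plane(f,cc[i],.02)[0])
# rose
m=biggest((im.sum(2)<110)&(abs(X-292)<30)&(abs(Y-187)<22))
m=cv2.morphologyEx(m.astype(np.uint8),cv2.MORPH_CLOSE,np.ones((9,9)))
c,a,b,t=rect(f,m,.032); print("rose",c,a,b,np.degrees(t)); P,uv=depthpts(f,m>0);print(np.median(P[:,2]))
m=biggest((abs(H[...,0]-15)<5)&(H[...,2]>160)&(abs(X-286)<28)&(abs(Y-216)<18))
c,a,b,t=rect(f,m,.032); print("pale",c,a,b,np.degrees(t))
# green jig
m=biggest((abs(H[...,0]-75)<15)&(H[...,1]>100)&(abs(X-287)<75)&(abs(Y-200)<60))
d=np.array(f["image"]); cv2.imwrite("pics/m.png",m*255)
# others
for n_,x,y in(("green",471,214),("purple",444,241),("pale post",157,204)): print(n_,plane(f,[x,y],.06)[0])
E
```

```text
red n 164 z [0.04899173 0.05642904 0.05812543 0.0619655  0.07629544]
red top [ 0.50640833 -0.33968768] 0.032144748 0.031210465 57.98861 [ 0.5052091  -0.33801121]
cover [0.5492871  0.14458056] 0.1706506 0.058706105 -17.047174
cov z 0.0393763177497406
brass [290 171   3   5  11] [291. 173.] [0.58852631 0.02628122 0.02      ]
brass [280 194   5  12  25] [282.12 199.44] [0.51988229 0.04796322 0.02      ]
brass [273 223   3   6  11] [273.81818182 225.27272727] [0.45371089 0.06796186 0.02      ]
rose [ 0.528438   -0.00214878] 0.035245858 0.008491719 70.467834
0.02959839280789256
pale [0.47608775 0.03809914] 0.10843867 0.041461963 72.169106
green [ 0.48320278 -0.42574171  0.06      ]
purple [ 0.41537098 -0.35549901  0.06      ]
pale post [0.50034455 0.35445508 0.06      ][ WARN:0@1.719] global loadsave.cpp:1063 imwrite_ Unsupported depth image for selected encoder is fallbacked to CV_8U.
```

```bash
cat >> h.py <<'E'
YAW=np.radians(72.9); JX=np.array([np.cos(YAW),np.sin(YAW)]); JY=np.array([-JX[1],JX[0]])
JC=np.array([0.5155,0.0327])
def jig(p): d=np.asarray(p)[...,:2]-JC; return np.stack([d@JX,d@JY],-1)*1000
def unjig(x,y): return JC+(x*JX+y*JY)/1000
def tool(a):
    z=np.array([np.cos(a),np.sin(a),0]); y=np.array([0,0,-1.]); x=np.cross(y,z)
    return R.from_matrix(np.c_[x,y,z]).as_quat()
E
python3 - <<'E'
from cell import r, eyes, planner
from h import *
print(R.from_quat(r.get_tool_rot()).as_matrix().round(3))
f=eyes.grab_frame("top")
px=lambda x,y:(210+(x+.5)/5-.5,140+(y+.5)/5-.5)
for n,p,z in (("tail up",(525,228),.032),("tail lo",(499,301),.032),("front up",(319,156),.032),("front lo",(301,230),.032),
  ("jig R up",(708,240),.012),("jig R lo",(612,549),.012),("railR",(695,272),.02),("pale R",(497,376),.032),("pale Rl",(475,458),.032)):
    print(n,jig(plane(f,px(*p),z)).round(1))
for a in (-32,148):
    q=[]
    for (p,aa) in (((.506,-.339,.15),a),((*unjig(-115,-40),.12),a+15),((*unjig(-2,-40),.041),a+15)):
        s=planner.solve_ik(p,tool(np.radians(aa))); print(a,None if s is None else np.round(s,2))
E
```

```text
[[-0.927 -0.     0.374]
 [-0.374  0.001 -0.927]
 [ 0.    -1.    -0.001]]
tail up [[-52.3 -58.1]]
tail lo [[-51.  -18.5]]
front up [[ 58.7 -61.5]]
front lo [[ 55.5 -22.5]]
jig R up [[-143.7  -84.1]]
jig R lo [[-143.7   82.7]]
railR [[-141.8  -64.8]]
pale R [[-61.6  18.1]]
pale Rl [[-63.6  60.8]]
-32 [ 0.68  0.78 -0.29  1.69  0.31  0.72 -0.32]
-32 [ 0.26  0.74 -0.29  1.95  0.41  0.5  -0.62]
-32 [-0.02  0.89 -0.17  1.91  0.38  0.37 -0.77]
148 [ 0.21  0.84  0.56  1.71 -0.61  0.77 -2.62]
148 [-0.21  0.8   0.51  1.98 -0.73  0.55 -2.63]
148 [-0.4   0.97  0.5   1.93 -0.97  0.51 -2.63]
```

```bash
python3 - <<'E'
from cell import r, eyes, move_gripper
from h import *
r.goto([.506,-.339,.14],tool(np.radians(-32)))
f=eyes.grab_frame("wrist"); cv2.imwrite("pics/w1.png",f["image"][:,:,::-1])
H=hsv(f); m=biggest(((H[...,0]<6)|(H[...,0]>174))&(H[...,1]>190)&(H[...,2]>40))
P,uv=depthpts(f,m); print(np.percentile(P[:,2],[2,25,50,75,98]))
k=abs(P[:,2]-.058)<.003; mm=np.zeros(m.shape,bool); mm[uv[k][:,1],uv[k][:,0]]=1
c,a,b,t=rect(f,mm,.058); print(c,a,b,np.degrees(t),k.sum()); print(r.get_eef_pos(),r.get_time_s(),r.get_ft_force())
E
```

```text
[0.03165142 0.0577468  0.05851115 0.05992483 0.07715111]
[ 0.5063563  -0.34095517] 0.032379616 0.031120662 57.77402 1293
[ 0.50474053 -0.34148397  0.14029552] 1.7 [-0.64162589 -0.37985302 -0.10713883]
```

View pics/w1.png

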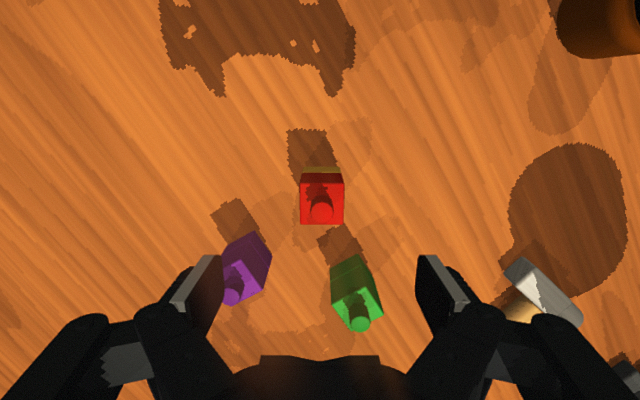

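The wrist view shows red at (322,198), purple at (243,270) and green at (355,295). The red centre agrees with the top view to within 1.5 mm. I'll check that the neighbours clear the open fingers, then descend.

```bash
python3 - <<'E'
from cell import r, eyes, move_gripper
from h import *
f=eyes.grab_frame("wrist"); H=hsv(f); q=np.radians(-32); u=np.array([np.cos(q),np.sin(q)]); v=np.array([-u[1],u[0]])
for n,lo,hi in (("purple",125,150),("green",50,75)):
    m=biggest((H[...,0]>lo)&(H[...,0]<hi)&(H[...,1]>100)); P,_=depthpts(f,m); P=P[P[:,2]>.05]; d=P[:,:2]-[.506,-.340]
    print(n,(d@u).min(),(d@u).max(),(d@v).min(),(d@v).max())
print(r.get_eef_pos(),r.get_time_s())
r.goto([.506,-.340,.12],tool(q)); r.sleep(.3); print(r.get_eef_pos(),r.get_time_s())
E
```

```text
purple -0.06381701993725009 -0.047423732110118036 -0.0812607951674815 -0.07089023391882728
green 0.009106581430125797 0.04976870689092311 -0.10993698154461998 -0.0698410853075427
[ 0.50486288 -0.34125006  0.14030846] 1.75
[ 0.50631426 -0.34019446  0.12064359] 2.3
```

```bash
python3 - <<'E'
from cell import r, eyes, move_gripper
from h import *
r.line_to([.506,-.340,.027],v=.12); print(r.get_eef_pos(),r.get_ft_force())
move_gripper(0.025,50); print(r.get_grip_width(),r.get_ft_force(),r.get_eef_pos())
f0=r.get_ft_force()
r.line_to([.506,-.340,.10],v=.12); r.sleep(.2); print(r.get_grip_width(),np.array(r.get_ft_force()),r.get_eef_pos(),r.get_time_s())
f=eyes.grab_frame("scene"); cv2.imwrite("pics/s2.png",cv2.resize(f["image"][60:200,180:380,::-1],(800,560)))
f=eyes.grab_frame("wrist"); cv2.imwrite("pics/w2.png",f["image"][:,:,::-1])
E
```

```text
[ 0.50655616 -0.34025847  0.02761109] [ 0.87086765  0.01137062 -0.25454551]
0.03156715230973474 [0.10994077 0.52739054 4.74472697] [ 0.50634936 -0.34020954  0.02749032]
0.031284604467944885 [ 0.65834089 -0.1338865  -1.98220018] [ 0.50545044 -0.33965655  0.09905386] 4.7167
```

View pics/s2.png

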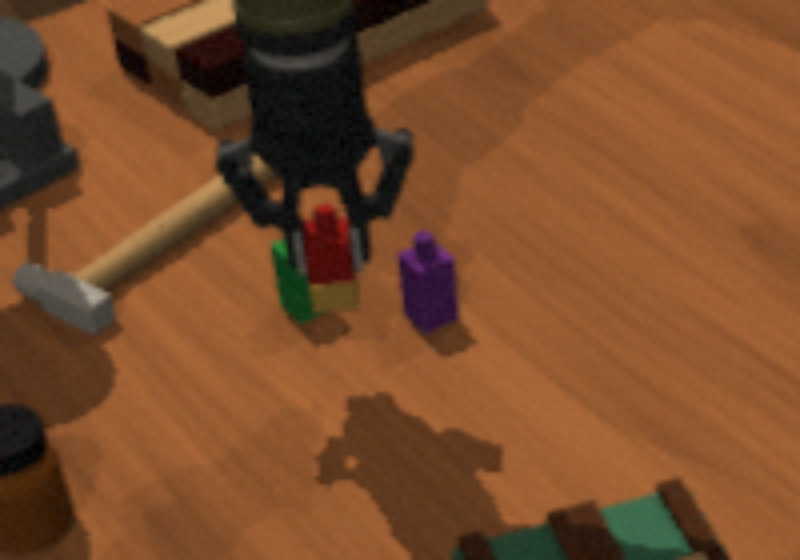

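View pics/w2.png

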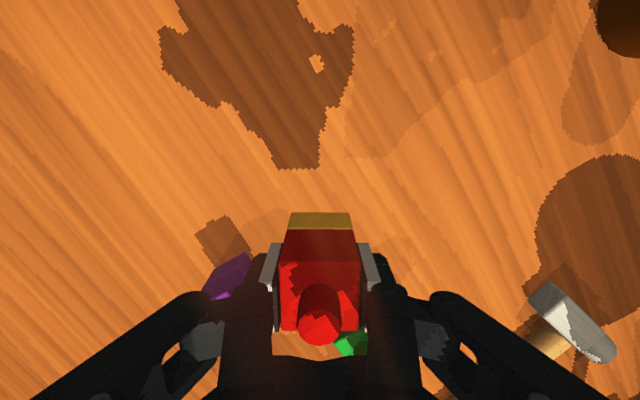

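The tapper is held upright: width 31 mm, weight about 2.3 N, brass foot clear and facing the camera. Next I'll carry it over the lane behind the blank and look again.

```bash
python3 - <<'E'
from cell import r, eyes, move_gripper
from h import *
a=YAW-np.pi/2
r.goto([*unjig(-115,-40),.11],tool(a)); r.sleep(.2)
print(jig(r.get_eef_pos()),r.get_eef_pos(),r.get_time_s(),r.get_grip_width(),r.get_ft_force())
f=eyes.grab_frame("wrist"); cv2.imwrite("pics/w3.png",f["image"][:,:,::-1])
H=hsv(f)
m=(abs(H[...,0]-24)<7)&(H[...,1]>130)&(H[...,2]>120)&(np.mgrid[:400,:640][0]<230)
n,l,s,cc=cv2.connectedComponentsWithStats(m.astype(np.uint8))
for i in range(1,n):
    if s[i,4]>15: print("yel",s[i],cc[i],jig(plane(f,cc[i],.02)))
f=eyes.grab_frame("scene"); cv2.imwrite("pics/s3.png",cv2.resize(f["image"][100:300,220:460,::-1],(720,600)))
E
```

```text
[-116.97853976  -40.657738  ] [ 0.51996397 -0.09106229  0.10982924] 6.0083 0.03147853430690096 [-0.42435979 -0.4561213  -2.76698096]
yel [130   0  38  33 358] [150.75418994   7.50558659] [[14.24568942 67.5356614 ]]
yel [177   0   8  23  91] [180.41758242   9.72527473] [[12.36172805 48.26080961]]
yel [187   0  17  18 158] [194.63924051   7.62658228] [[13.3577806  38.90806785]]
yel [206   0  14  18 132] [212.89393939   5.75757576] [[14.1802019  27.03913828]]
yel [227   0  54   6 284] [252.46478873   2.15140845] [[15.81678384  1.60637378]]
yel [354   0  28   5 139] [367.4028777    1.98561151] [[ 15.52484741 -71.20644378]]
yel [312  35  12  13 129] [317.53488372  40.91472868] [[ -7.53169841 -39.51707592]]
yel [309  86   6   6  31] [311.4516129   88.41935484] [[-37.18696324 -35.2788113 ]]
yel [217 113  12  13  26] [224.61538462 121.26923077] [[-58.447544    25.03365208]]
yel [287 213  66  17 978] [319.87321063 220.700409  ] [[-132.15097616  -40.62608894]]
```

View pics/w3.png

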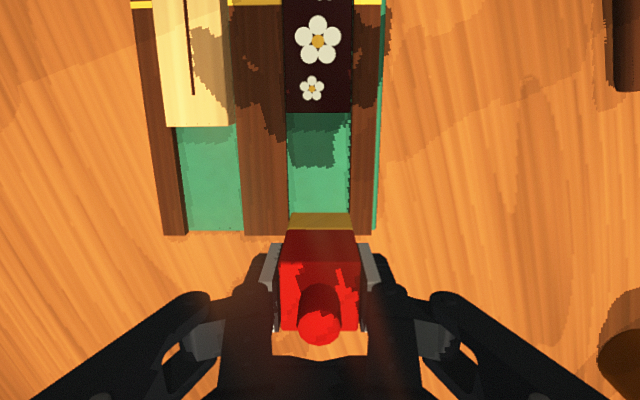

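View pics/s3.png

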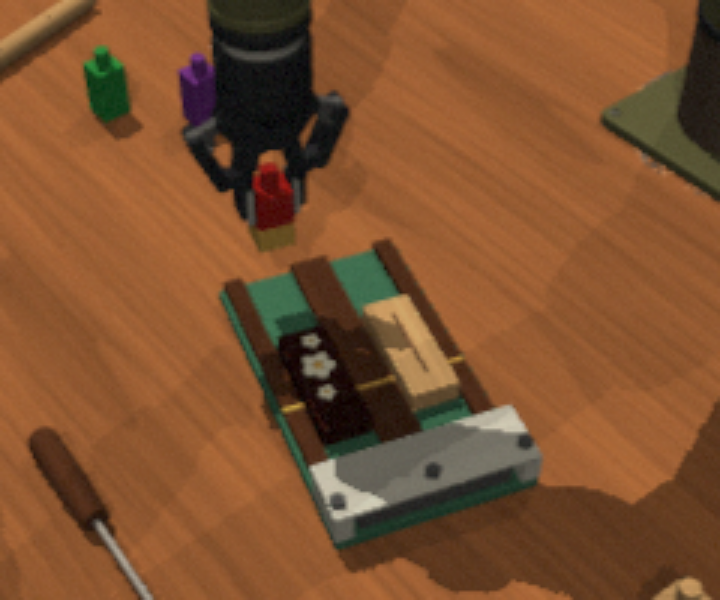

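Calibration is consistent: the brass marks cast to jig x ≈ 12–16 mm against an expected 15, the flowers lie at y ≈ −40, and the blank is ahead of the foot. I'll lower into the lane and take two taps.

```bash
cat >> h.py <<'E'
ZL=.042
def tail(f):
    """jig x of rose tail: lowest dark rows in rose's columns, via z=.032 ray"""
    H=f["image"].astype(int).sum(2); res=[]
    for c in range(296,344,6):
        col=H[:205,c]
        g=hsv(f)[:205,c]
        k=np.nonzero((col<150)&~((abs(g[:,0]-75)<25)&(g[:,1]>80)))[0]
        if len(k): res.append(jig(plane(f,[c,k.max()+.5],.032))[0,0])
    return np.round(res,1)
E
python3 - <<'E'
from cell import r, eyes, move_gripper
from h import *
print("tail before",tail(eyes.grab_frame("wrist")))
r.line_to([*unjig(-115,-40),ZL],v=.08); r.sleep(.2); print(jig(r.get_eef_pos()),r.get_eef_pos()[2],r.get_ft_force())
def tap(front,v=.06,back=25):
    r.line_to([*unjig(front-16,-40),ZL],v=v); F=np.array(r.get_ft_force()); p=r.get_eef_pos()
    r.line_to([*unjig(front-16-back,-40),ZL],v=.1); print("tap",front,jig(p),"F along",F[:2]@JX,F, r.get_time_s())
tap(-40); print(tail(eyes.grab_frame("wrist")))
tap(-28); f=eyes.grab_frame("wrist"); print(tail(f)); cv2.imwrite("pics/w4.png",f["image"][:,:,::-1])
f=eyes.grab_frame("scene"); cv2.imwrite("pics/s4.png",cv2.resize(f["image"][140:300,260:452,::-1],(720,600)))
E
```

```text
tail before [-52.2 -52.2 -52.2 -52.3 -52.3 -52.3 -52.3 -52.3]
[-114.98248194  -40.333001  ] 0.04247525935106779 [-0.26939913 -0.14025314 -3.01039557]
tap -40 [-56.5178093  -40.01308135] F along 0.24441995771943173 [ 0.45586432  0.1154826  -1.58016279] 8.8917
[-40.3 -40.3 -40.3 -40.3 -40.3 -40.3 -40.3 -40.3]
tap -28 [-44.30276307 -39.92202854] F along 0.1929135668165748 [-0.16857602  0.25369689 -1.8159164 ] 10.1083
[-26.1 -26.1 -26.2 -26.6 -26.2 -26.2 -26.2 -26.2]
```

View pics/w4.png

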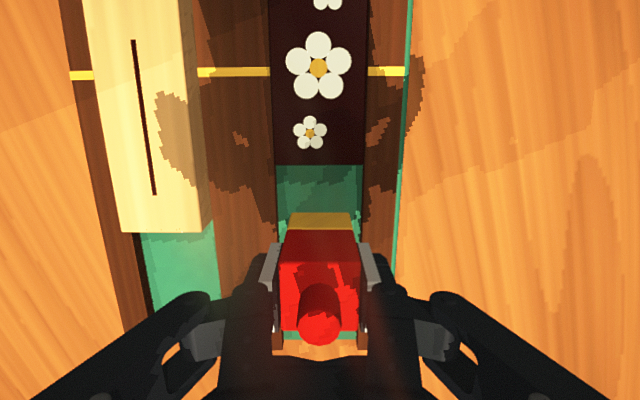

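View pics/s4.png

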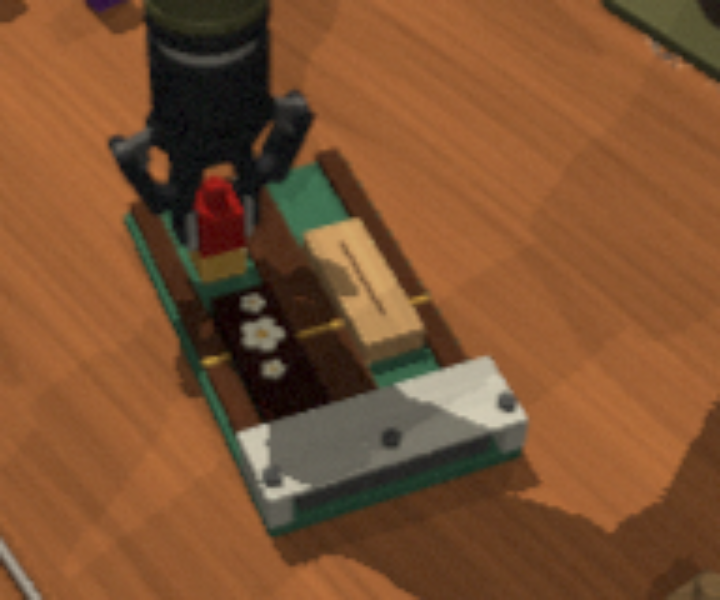

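The two taps brought the tail to x ≈ −26, with the foot drawn back clear in the lane and the pale blank untouched. Continuing with three more.

```bash
cat >> h.py <<'E'
def tap(r,front,v=.06,back=22):
    r.line_to([*unjig(front-16,-40),ZL],v=v); F=np.array(r.get_ft_force()); p=r.get_eef_pos()
    r.line_to([*unjig(front-16-back,-40),ZL],v=.1); F2=np.array(r.get_ft_force())
    print("tap",front,jig(p).round(1),"F along",round(float(F[:2]@JX),2),round(float(F2[:2]@JX),2),F.round(1), round(r.get_time_s(),2))
def brass(f):
    H=hsv(f); m=(abs(H[...,0]-24)<7)&(H[...,1]>130)&(H[...,2]>120)&(np.mgrid[:400,:640][0]<210)
    n,l,s,cc=cv2.connectedComponentsWithStats(m.astype(np.uint8)); out=[]
    for i in range(1,n):
        if s[i,4]>100 and s[i,2]>2*s[i,3]: out.append((cc[i].round(1).tolist(),jig(plane(f,cc[i],.02))[0].round(1).tolist()))
    return out
E
python3 - <<'E'
from cell import r, eyes, move_gripper
from h import *
for t in (-14,-2,8):
    tap(r,t); f=eyes.grab_frame("wrist"); print(tail(f),brass(f))
cv2.imwrite("pics/w5.png",f["image"][:,:,::-1])
E
```

```text
tap -14 [-30.4 -39.9] F along -0.0 -0.33 [ 0.  -0.  -1.8] 11.38
[-12.8 -12.8 -12.3 -12.3 -12.8 -12.3 -12.4 -12.4] [([383.8, 107.1], [16.3, -71.1]), ([235.1, 107.9], [16.2, 1.0]), ([87.4, 110.4], [16.1, 75.2])]
tap -2 [-18.2 -39.9] F along 0.02 0.85 [ 0.7 -0.2 -0.9] 12.51
[0.1 0.1 0.1 0.1 0.1 0.1 0.1 0.1] [([236.8, 132.9], [16.2, 1.0]), ([382.8, 132.5], [16.1, -71.2]), ([91.6, 135.0], [16.0, 75.3])]
tap 8 [ -8.1 -39.9] F along -0.43 0.39 [ 0.5 -0.6 -1.6] 13.61
[10.  10.  10.5 10.5 10.5 10.  10.  10.5] [([95.4, 154.4], [16.0, 75.2]), ([239.1, 152.8], [16.1, 0.5]), ([381.7, 152.5], [16.1, -71.1])]
```

View pics/w5.png

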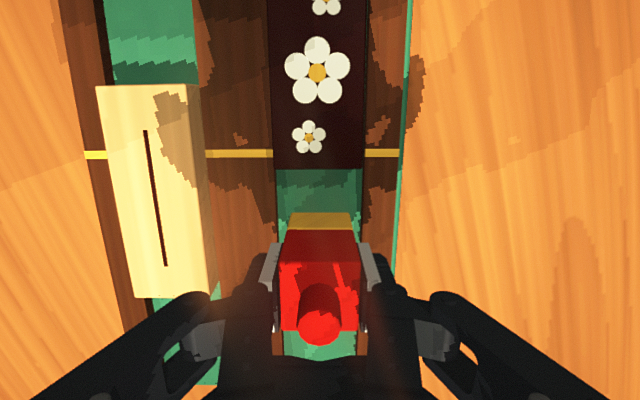

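The tail (row 168) is about 6 mm short of the brass line (row 153). Force during the taps has stayed under 1 N. Finer, slower taps now, watching for the stop.

```bash
python3 - <<'E'
from cell import r, eyes, move_gripper
from h import *
for t in (11,13,14.2):
    tap(r,t,v=.04,back=18); f=eyes.grab_frame("wrist"); print(tail(f),[b[1][0] for b in brass(f)])
E
```

```text
tap 11 [ -5.3 -40. ] F along -0.17 -0.65 [-0.  -0.2 -0.7] 14.77
[11.5 11.5 11.5 11.5 11.5 11.4 11.4 11.4] [16.0, 15.9, 16.2]
tap 13 [ -3.  -39.9] F along 0.24 -0.6 [ 0.1  0.2 -1.4] 15.8
[14.  14.4 14.4 14.4 13.9 13.9 13.9 14.4] [15.9, 15.9, 16.1]
tap 14.2 [ -1.8 -39.9] F along 0.06 0.05 [-0.1  0.1 -2. ] 16.82
[15.6 15.6 15.6 15.6 15.6 15.6 15.6 15.6] [15.9, 15.9, 16.2]
```

```bash
python3 - <<'E'
from cell import r, eyes, move_gripper
from h import *
for t in (15,15.8,16.6):
    r.line_to([*unjig(t-16,-40),ZL],v=.03); r.sleep(.15); F=np.array(r.get_ft_force()); p=r.get_eef_pos(); fx=F[:2]@JX
    print(t,jig(p).round(2),F.round(1),round(float(fx),2),r.get_grip_width())
    r.line_to([*unjig(t-34,-40),ZL],v=.1); r.sleep(.1); F=np.array(r.get_ft_force());print("free",round(float(F[:2]@JX),2))
    f=eyes.grab_frame("wrist"); print(tail(f),[b[1][0] for b in brass(f)],r.get_time_s())
    if fx<-3: break
cv2.imwrite("pics/w6.png",f["image"][:,:,::-1])
E
```

```text
15 [ -1.41 -40.03] [ 0.7  1.5 -1.7] 1.65 0.03137747431926305
free -0.31
[15.4 15.4 15.4 15.4 15.4 15.4 15.4 15.4] [15.8, 16.0, 16.0] 18.275
15.8 [ -0.53 -40.01] [ 0.4 -0.  -1.7] 0.12 0.031066314049091222
free 0.23
[15.8 15.8 15.8 15.8 15.7 15.7 15.7 15.7] [15.8, 16.2, 16.0] 19.6833
16.6 [  0.37 -40.  ] [-0.1 -0.1 -2.4] -0.09 0.031105725653972977
free 0.53
[16.5 16.5 16.5 16.5 16.  16.  16.  16.4] [16.0, 15.9, 15.9] 21.0917
```

View pics/w6.png

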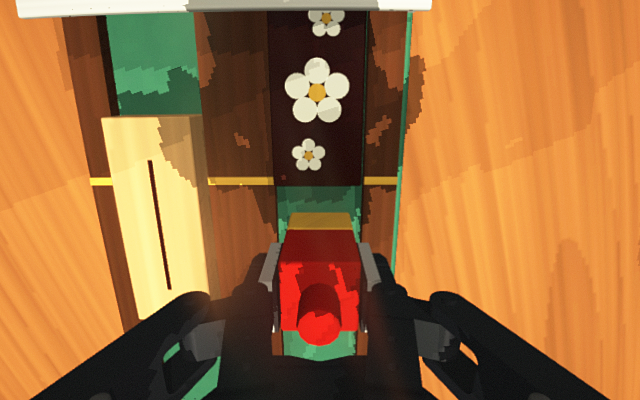

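The tail casts to about 16.3 and the line to about 16.0, so they are level, but no stop reaction has shown yet. I'll continue in sub-millimetre taps until it does.

```bash
python3 - <<'E'
from cell import r, eyes, move_gripper
from h import *
for t in (17.2,17.9,18.6):
    r.line_to([*unjig(t-16,-40),ZL],v=.03); F=[]
    for _ in range(4): r.sleep(.04); F.append(r.get_ft_force())
    F=np.mean(F,0); p=r.get_eef_pos(); fx=F[:2]@JX
    print(t,jig(p).round(2),F.round(1),round(float(fx),2),r.get_grip_width())
    r.line_to([*unjig(t-34,-40),ZL],v=.1); r.sleep(.05)
    f=eyes.grab_frame("wrist"); print(tail(f),[b[1][0] for b in brass(f)],r.get_time_s())
    if fx<-1.5: break
E
```

```text
17.2 [  1.25 -39.97] [-0.5  0.2 -2. ] 0.02 0.03129308621849248
[16.4 16.4 16.4 16.4 16.4 15.9 15.9 16.4] [16.0, 15.9, 16.0] 22.4583
17.9 [  1.51 -39.93] [-0.4 -1.9 -1. ] -1.9 0.031246198750551613
[16.2 16.2 16.2 16.2 16.2 16.2 16.2 16.2] [16.0, 16.0, 15.8] 23.8333
```

```bash
python3 - <<'E'
from cell import r, eyes, move_gripper
from h import *
t=18.8
r.line_to([*unjig(t-16,-40),ZL],v=.03); F=[]
for _ in range(4): r.sleep(.04); F.append(r.get_ft_force())
F=np.mean(F,0); print(jig(r.get_eef_pos()).round(2),F.round(1),F[:2]@JX,r.get_grip_width())
r.line_to([*unjig(t-46,-40),ZL],v=.1); r.sleep(.05)
f=eyes.grab_frame("wrist"); print(tail(f),[b[1][0] for b in brass(f)],r.get_time_s()); cv2.imwrite("pics/w7.png",f["image"][:,:,::-1])
E
```

```text
[  1.59 -39.95] [-1.5 -5.1  1.4] -5.328920548214178 0.031465283394979955
[16.4 16.4 16.4 16.4 16.4 16.4 15.9 16.4] [16.0, 15.9, 16.0] 25.3333
```

View pics/w7.png

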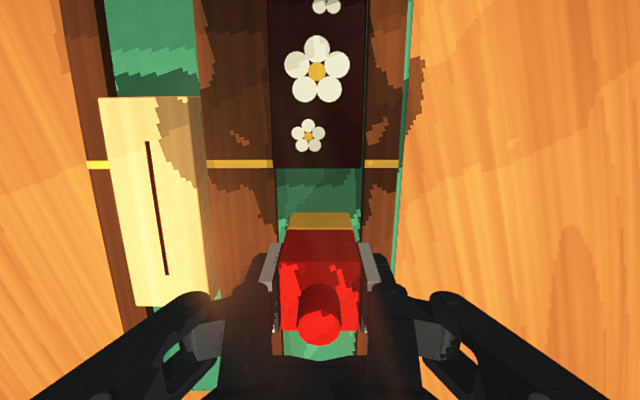

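It is home: the reaction rose to 5.3 N with no further advance, and the tail stays level with the line (row ~165). Next I'll lift out and stand the tapper on clear bench between the jig and the other posts.

```bash
python3 - <<'E'
from cell import r, eyes, move_gripper
from h import *
p=r.get_eef_pos(); r.line_to([p[0],p[1],.12],v=.12)
a=YAW-np.pi/2
r.goto([.52,-.26,.11],tool(a)); r.sleep(.2)
r.line_to([.52,-.26,.036],v=.1); r.sleep(.1); print(r.get_eef_pos(),r.get_ft_force())
f=eyes.grab_frame("scene"); cv2.imwrite("pics/s8.png",cv2.resize(f["image"][80:220,200:360,::-1],(640,560)))
for z in (.030,.0285,.0275,.0268):
    r.line_to([.52,-.26,z],v=.03); r.sleep(.08); F=r.get_ft_force(); print(z,r.get_eef_pos()[2],np.round(F,1),r.get_time_s())
    if F[2]>1: break
E
```

```text
[ 0.52058464 -0.26024213  0.03673969] [-0.08944504  0.09585166 -1.85991828]
0.03 0.02996059865981979 [ 0.3 -0.5 -1.4] 28.8167
0.0285 0.028494148468247982 [-0.8 -0.2 -2.1] 29.15
0.0275 0.027553271860607267 [-0.1 -0.1 -2.3] 29.4833
0.0268 0.027475793746142965 [-1.   0.5  6.3] 29.8167
```

View pics/s8.png

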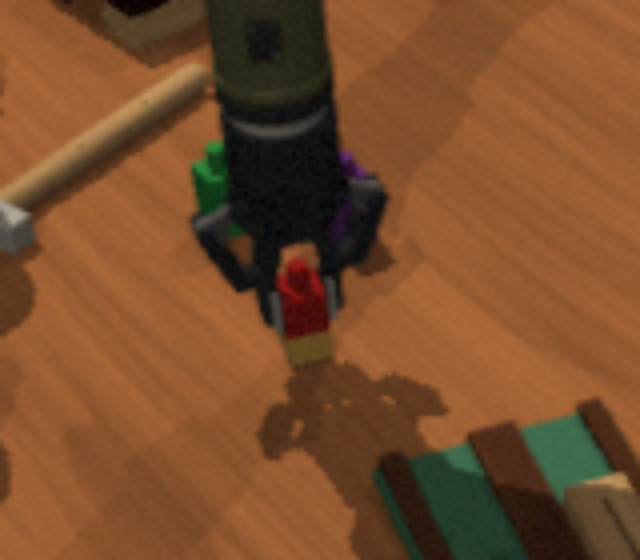

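The block is seated on the bench (+6 N reaction at the same grasp height). Releasing and checking.

```bash
python3 - <<'E'
from cell import r, eyes, move_gripper
from h import *
move_gripper(.08); r.sleep(.1)
r.line_to([.52,-.26,.18],v=.1)
a=YAW-np.pi/2
r.goto([.45,-.42,.24],tool(a)); r.sleep(.2)
print(r.get_ft_force(),r.get_time_s())
f=eyes.grab_frame("top"); cv2.imwrite("pics/t9.png",cv2.resize(f["image"][130:270,210:500,::-1],(800,386),interpolation=cv2.INTER_CUBIC))
g=eyes.grab_frame("scene"); cv2.imwrite("pics/s9.png",cv2.resize(g["image"][100:290,230:430,::-1],(630,600),interpolation=cv2.INTER_CUBIC))
H=hsv(f);Y,X=np.mgrid[:400,:640]
m=((H[...,0]<6)|(H[...,0]>174))&(H[...,1]>190)&(H[...,2]>40)&(X>350)&(X<460)&(abs(Y-205)<40)
P,uv=depthpts(f,biggest(m)); print("red",np.percentile(P[:,2],[25,50,75,98]),P[P[:,2]>.052][:,:2].mean(0))
m=biggest((abs(H[...,0]-15)<5)&(H[...,2]>160)&(abs(X-286)<28)&(abs(Y-216)<18))
print("pale",rect(f,m,.032))
E
```

```text
[0.38649905 0.27768037 0.28731482] 33.1
red [0.05583576 0.05837586 0.06269179 0.07870651] [ 0.51953268 -0.2590307 ]
pale (array([0.47748762, 0.04089637], dtype=float32), np.float32(0.10224281), np.float32(0.041068275), np.float32(1.277192))
```

View pics/t9.png

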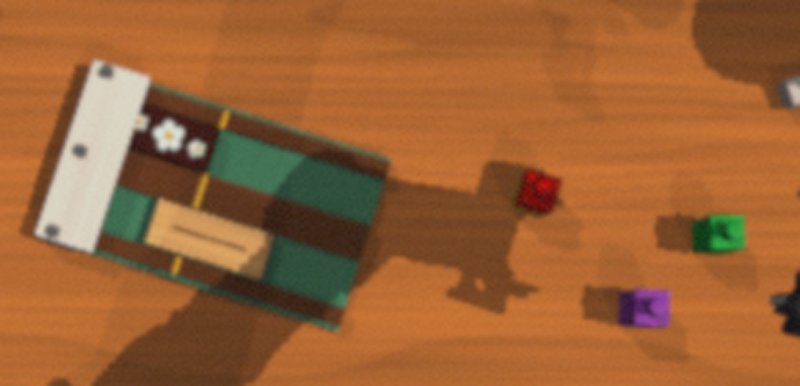

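View pics/s9.png

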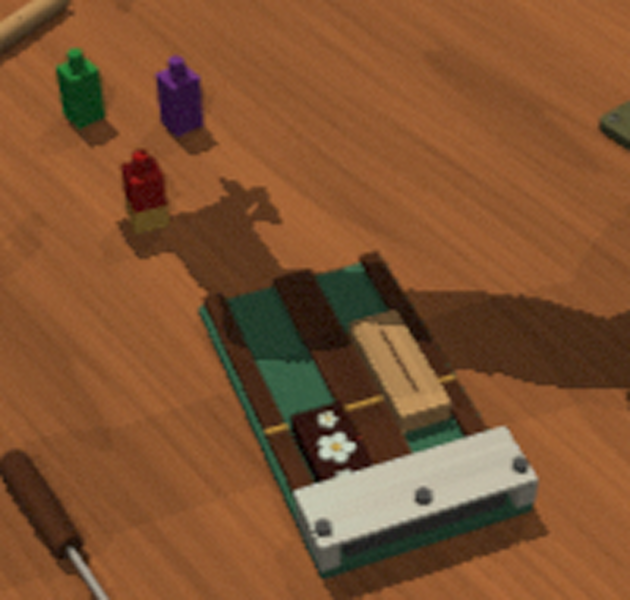

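In both views the tapper stands upright and clear of the jig (top crop (538,192)). The rosewood tail is level with the brass line. The pale blank's front end is unmoved; its mask is only shorter because the arm's shadow falls on its tail. Handing in.

```bash
python3 -c "
from cell import close_job
print(close_job())"
```

```text
the job is handed in; nothing more can be done
None
```

The job is handed in at about 33 s of the 54 s allowed. The rosewood blank is home against the stop, and the tapping block stands upright on the bench, clear of the jig.

**What I did:** I picked up the red, brass-footed block by its handle. I nudged the blank about 67 mm along its lane in 13 light taps, drawing the foot back clear after each. The block now stands about 0.15 m from the end of the jig.

**Last checks:**
- **Blank home:** the last two taps met 1.9 N and then 5.3 N with the tail no longer moving. The tail measures 16.3 mm against 16.0 mm for the brass line, so they are level. The 1 mm or so difference from the nominal 15 mm is shared by both and is within the camera calibration.
- **Tapper:** its top is at about 58 mm, and both the scene and top views show it upright.
- **Pale blank:** its front end is where it was. Its measured length came out 6 mm short in the final picture. I put that down to the arm's shadow on its tail and did not re-measure it.
- **Small disagreement:** the first taps carried the blank 1–2 mm further than commanded, and some readings were noisy by about 1 N. So I relied on the stop force and the brass line rather than the commanded position.

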